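# Clear the lid of the sprung parts box and hold it at its balance

### The arm

A 6-joint arm with a two-finger parallel gripper is mounted at the origin on the work surface. World frame = base frame: x ahead of the robot, y to its left, z up, the work surface at z = 0. Lengths are in m, angles in rad, forces in N, time in s.
With the tool pointing down it reaches from about 0.3 to 0.775 m from the base axis. Payload 14.6 kg.
Tool frame: the origin (TCP) lies at the very end of the fingers, on their centre line; the grasp point (between the pads) lies 19 mm behind it; z points along the fingers, y is the line along which they close (so a half turn about z gives the same grasp; the last joint's range is limited). The gripper opens to 94 mm and grips with 3 to 60 N. Pads are 16 mm wide; open, the fingers measure 119 mm over their backs; the gripper's body (75 mm by 177 mm) begins 78 mm behind the grasp point.
Start: joints at [-1.243, 0.3, 1.521, -0, 1.321, -0.067], TCP at [0.212, -0.508, 0.205] pointing down, gripper open.
Joint ranges: [-3.03, 3.03], [-0.79, 2.21], [0.23, 2.52], [-1.04, 4.18], [0, 3.07], [-2.55, 2.55]. Speed limits (rad/s): [2.22, 2.22, 2.57, 3.14, 3.14, 3.14].

### API

Orientations are given as [roll, pitch, yaw] about the fixed x, y, z axes, in that order (R = Rz(yaw) Ry(pitch) Rx(roll)).
In Python, from station import ctrl, cams gives the robot as it stands. The module is installed in compiled form; this text tells all that it offers.
- The arm moves only by the tool arm_command, never from a script. Its argument "plan" is a list that holds one entry, the list of rows, each a list of 7 numbers: the shift along the tool's x, y, z in fractions of the full range, 1 being 750 mm, then the turn, a rotation vector about the tool's x, y, z in shares of pi rad (1.0 is pi rad), then the closure, from -1 (fully open) to 1 (shut). A call has 1 to 12 rows; each row is the pose to reach, as a shift and turn from the pose commanded when the call began, along the tool's axes at that moment; what a row does not reach only later rows make up. A row lasts 1/10 s, in which the tool goes at most 50 mm and 8.59 degrees, less where a joint would pass 70% of its speed; a pose out of reach is approached as far as the arm can. A shift or turn number past 1, either way, is cut back to 1. A call with a gripper value outside its range is refused whole. The fingers move at their own pace and stop on an object; "squeeze" is the grip in N (left out, the last holds). Time passes only in rows, so rows that repeat a pose let the fingers close. It gives the time, the measured TCP pose, the force, the opening and the grip force at its end, in the units of the state.
- ctrl.get_obs(): the state, without advancing time (a new reading comes with each control period).
- cams.camera(name): name is "scene" or "top"; returns (picture, depth): 480x640x3 uint8, blue, green, red; 480x640 float32, m along the optical axis (not along the pixel's ray), 0 where there is no reading.
- cams.camera_info(name): a dict with "fx", "fy", "cx", "cy" (pixels), "world_to_cam" (4x4, takes a point from world to camera coordinates). Camera axes: x right, y down, z forward; pixel columns grow to the right and rows downward; lengths in m; the calibration is good to about 2 mm. A picture is of the moment at which its call begins. camera_info takes no time and is no camera call.
- ctrl.hand_in(): hands the job in; it is judged then, once.
The state is a dict: "time_s": time; "qpos": joint angles; "joint_vel": joint speeds; "tau": joint torques, N m; "ee_pos": TCP position; "eef_rot": TCP orientation; "force": force on the tool from outside, world axes, zero at the start; "moment": the same for the moment, N m; "grip_width": finger opening in m; "grip_force": force on a finger pad.
Only numpy, scipy, OpenCV 4.12 (cv2) and the standard library are available. Lean on these libraries where they do the work, as an engineer would, in place of code of your own. Each camera call takes 0.05 s, during which the arm holds its last target. There are 200 camera calls.

### The job

A model house has been left on the sprung lid of the spare-parts box: first set it down, upright, in a free spot of the carton tray and let go of it. Then raise the lid by its bar until it is past its balance point (where the springs take over), bring it back and finish while still holding it still with the gripper just below that point, within ten degrees of it, so that a colleague can adjust the springs. Do not drop the house, do not let the lid fly open or slam, and leave the other houses, the mug and the bottle where they stand.

Things in the scene. Friction and masses are not known exactly. Their poses are not given: they have to be found in the camera images.
- partsbox: Grey painted steel spare-parts box, 220 (x) x 240 (y) x 94 mm high, fixed to the table, closed by a bare aluminium lid whose top is 103 mm above the table. Origin: centre of the underside; z up, +x towards the hinge (the side away from the robot).
- lid (a joint): Lid angle, rad: 0 shut (level), grows as its robot-side edge rises, stop at 1.45. Aluminium plate 210 deep x 240 wide x 6 mm, 0.9 kg with bar. Springs of constant 0.7 N m bear part of it: balance point at 0.85 rad (49 degrees). Below it the lid falls shut, above it is thrown open; no hinge friction, so it stays only if held. Lifting at the bar takes 1.3 N when shut, falling to nothing at balance.
- lid_hinge (a point): Point on the hinge axis of the lid, at mid-width, 100 mm above the table, 110 mm along +x from the centre of the box. Its axes are those of the box; the hinge runs along the box's y.
- lid_bar (a point): Middle of the lid's handle: dark round steel bar 12 mm thick, 100 mm free between its two arms, along the box's y, 270 mm from the hinge axis in the lid's plane. Shut, it lies 100 mm above the table on the robot's side of the box, 49 mm clear of the lid's edge and open below: pinch it from above. It can turn between the fingers. At angle a: 270 cos(a) mm robot-ward of the hinge, 270 sin(a) above.
- house: The model house that stands on the lid: pale wooden walls 60 mm (x) by 46 mm (y) and 34 mm high, gabled tiled roof with the ridge along x, 58 mm high, small chimney to 64 mm; about 0.09 kg. Origin: centre of the underside, z up. Pinch it across the 46 mm (its y).
- tray: Open carton tray, 240 (x) x 180 (y) x 30 mm high, walls and floor 4 mm, fixed. Origin: centre of the underside, z up. Two other houses stand in its +x half (x beyond 35 mm); the other half, towards the robot, is free.
- house_b: Another house of the same size, in the far half of the tray; to be left alone. Origin: centre of the underside.
- house_c: Another house of the same size, in the far half of the tray; to be left alone. Origin: centre of the underside.
- mug: White mug, 80 mm wide and 90 mm high, on the table; to be left alone. Origin: centre of the underside.
- gluebottle: White glue bottle, 56 mm wide and 140 mm high, on the table; to be left alone. Origin: centre of the underside.

How it is judged:
By the outcome, as a careful person would: the job done as asked, in the order asked, and still so for the second after the job is handed in, while the arm keeps its last pose, push and grip.
It also fails if it takes over 59 s, if anything falls off the work surface, if the arm or the gripper's body presses on something with over 40 N, if the wrist force passes 120 N, or if a joint passes its speed limit or range.

## Working session

There is one attempt and no reset: what is moved stays moved. The work goes in short steps, Python scripts to look and compute and a tool call to move; the robot and the scene stay as the last step left them, time stands still between calls to the robot, and variables do not carry over. Pictures are saved under pics/ and viewed, at most 10 in all, crops included, and the job is handed in when it is done.

Besides the shell and the picture viewer there is one more tool, called after "Call:" as name(argument=value, ...) on one line, values as JSON. arm_command: Moves the arm, as the interface text tells. Its arguments: {"type":"object","properties":{"plan":{"type":"array"},"squeeze":{"type":"number"}},"required":["plan"]}

```bash
mkdir -p pics; python3 - <<'E'
from station import ctrl,cams
import cv2,numpy as np
print(ctrl.get_obs())
for n in("scene","top"):
    p,d=cams.camera(n); cv2.imwrite(f"pics/{n}0.png",p); np.save(f"{n}0.npy",d)
    print(n,cams.camera_info(n),(d>0).mean())
E
```

```text
{'time_s': 0.0, 'qpos': array([-1.24259735e+00,  3.00492990e-01,  1.52158780e+00, -7.31342436e-06,
        1.32071241e+00, -6.66063577e-02]), 'joint_vel': array([ 3.95616152e-04,  2.42401903e-04,  1.18508629e-05, -2.07369403e-04,
       -1.09049502e-04,  9.19679947e-04]), 'tau': array([-5.79673051e-04, -5.31805480e+01, -3.52734554e+01,  7.07484456e-02,
        2.43933289e-02, -8.38829601e-05]), 'ee_pos': array([ 0.21145079, -0.50743651,  0.20487149]), 'eef_rot': array([-3.14039429e+00, -7.28372497e-05,  3.94807101e-01]), 'force': array([ 0.98379167, -0.09675781,  0.87257474]), 'moment': array([ 0.02342979,  0.03368864, -0.00330346]), 'grip_force': 0.0, 'grip_width': 0.09383102417152255}
scene {'fx': 446.41980930119803, 'fy': 446.41980930119803, 'cx': 326.09393120119336, 'cy': 253.94669792531477, 'world_to_cam': array([[ 1.28696256e-01,  9.91683979e-01,  3.98288447e-04,
        -8.68171956e-02],
       [ 7.62015269e-01, -9.86338478e-02, -6.40003198e-01,
        -3.79013920e-01],
       [-6.34641634e-01,  8.26695176e-02, -7.68372141e-01,
         1.54576878e+00],
       [ 0.00000000e+00,  0.00000000e+00,  0.00000000e+00,
         1.00000000e+00]])} 0.9961100260416667
top {'fx': 622.9327845760257, 'fy': 622.9327845760257, 'cx': 317.9758404138395, 'cy': 227.86619570448326, 'world_to_cam': array([[-0.03818204, -0.99926555,  0.00323922,  0.01060597],
       [-0.97533985,  0.03656227, -0.21765884,  0.62731863],
       [ 0.21738055, -0.01147   , -0.97601954,  1.75516994],
       [ 0.        ,  0.        ,  0.        ,  1.        ]])} 0.99623046875
```

View pics/scene0.png

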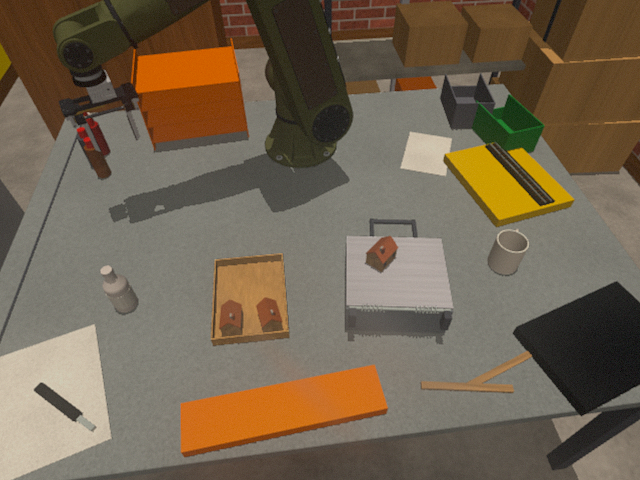

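View pics/top0.png

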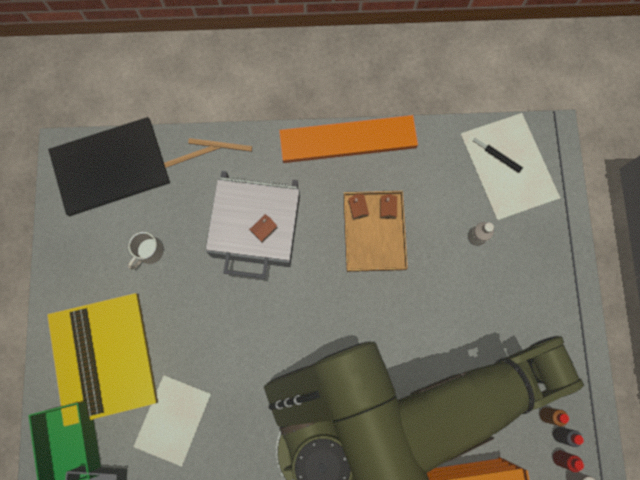

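Scene view: house on the lid near (381,252), bar at (392,221), tray around (250,298). Top view: house at (263,228), bar near (247,270), free half of the tray near (376,250), box corners roughly (217,180), (298,187), (291,264), (207,254).

```bash
cat > h.py <<'E'
import numpy as np,cv2
from station import ctrl,cams
def cloud(n,d,inf=None):
    i=cams.camera_info(n);v,u=np.mgrid[:480,:640]
    P=np.stack([(u-i['cx'])/i['fx']*d,(v-i['cy'])/i['fy']*d,d],-1)
    T=np.linalg.inv(i['world_to_cam']);return P@T[:3,:3].T+T[:3,3]
def rect(P):
    c,s,a=cv2.minAreaRect((P[:,:2]*1000).astype(np.float32));return np.round(c,1),np.round(s,1),round(a,1)
E
python3 - <<'E'
from h import *
for n in("top","scene"):
    p=cv2.imread(f"pics/{n}0.png");W=cloud(n,np.load(f"{n}0.npy"))
    hsv=cv2.cvtColor(p,cv2.COLOR_BGR2HSV);H,S,V=cv2.split(hsv)
    x,y,z=W[...,0],W[...,1],W[...,2]
    red=((H<12)|(H>172))&(S>110)&(z>.02)&(z<.19)&(x>.4)&(x<.75)&(abs(y)<.35)
    k,l,st,ce=cv2.connectedComponentsWithStats(red.astype(np.uint8))
    for j in range(1,k):
        if st[j,4]<40: continue
        m=l==j;Q=W[m];print(n,"red",ce[j].round(),st[j,4],rect(Q),"z",np.percentile(Q[:,2],[2,50,98]).round(3))
        t=Q[Q[:,2]>np.percentile(Q[:,2],97)-.008]
        q=t[:,:2]-t[:,:2].mean(0);w=np.linalg.svd(q,full_matrices=0);print("  ridge",t.mean(0).round(4),np.degrees(np.arctan2(w[2][0,1],w[2][0,0])).round(1),w[1].round(3))
    near=(x>.35)&(x<.8)&(y>-.3)&(y<.35)
    lid=near&(z>.093)&(z<.112)&(y>0)
    k,l,st,ce=cv2.connectedComponentsWithStats(lid.astype(np.uint8))
    for j in range(1,k):
        if st[j,4]>15:print(n,"lidz",ce[j].round(),st[j],rect(W[l==j]),W[l==j][:,2].mean().round(4))
    dark=near&(V<85)&(z>.06)&(z<.115)&(x<.57)&(y>0)
    Q=W[dark];print(n,"bar",len(Q),rect(Q) if len(Q) else 0)
    tr=near&(z>.012)&(z<.04)&(H>8)&(H<25)&(S>80)&(y<.05)
    k,l,st,ce=cv2.connectedComponentsWithStats(near.astype(np.uint8)*tr)
    print(n,"tray",rect(W[tr]))
    fl=near&(z>-.005)&(z<.01)&(H>8)&(H<25)&(S>80)&(y<.05);print("floor",rect(W[fl]))
    tb=near&(z<.02)&(S<60);print("tablez",np.median(z[tb]))
    b=cv2.resize(p[150:300,180:430] if n=="top" else p[200:360,190:470],None,fx=3 if n=="top" else 2.8,fy=3 if n=="top" else 2.8,interpolation=cv2.INTER_CUBIC);cv2.imwrite(f"pics/{n}_crop.png",b)
E
```

```text
top red [358. 205.] 293 (array([ 697.8, -135.8]), array([64.2, 46.9]), 11.5) z [0.036 0.052 0.07 ]
  ridge [ 0.6956 -0.1348  0.0644] -169.1 [0.146 0.049]
top red [388. 206.] 285 (array([ 693.8, -227.4]), array([46.7, 65.2]), 85.5) z [0.036 0.054 0.067]
  ridge [ 0.6902 -0.2249  0.0625] 179.8 [0.16 0.06]
top red [263. 228.] 321 (array([617.4, 142.6]), array([45. , 59.9]), 44.2) z [0.13  0.153 0.167]
  ridge [0.6174 0.1462 0.1623] 135.7 [0.148 0.055]
top lidz [251. 220.] [ 206  171   93  108 5944] (array([638. , 179.2]), array([241.3, 300. ]), 80.6) 0.1038
top bar 189 (array([518.2, 197. ]), array([227.5,  57.7]), 80.7)
top tray (array([ 625.1, -182.8]), array([181.2, 242. ]), 89.2)
floor (array([ 624.7, -187.8]), array([180.7, 239.1]), 89.6)
tablez 0.0010756095824113743
scene red [384. 248.] 409 (array([621.5, 139.3]), array([47.7, 64.3]), 43.7) z [0.139 0.152 0.167]
  ridge [0.6237 0.139  0.1613] -45.1 [0.215 0.06 ]
scene red [268. 311.] 429 (array([ 699.7, -140.5]), array([64.2, 47.1]), 11.3) z [0.041 0.054 0.067]
  ridge [ 0.6996 -0.1395  0.0619] 12.0 [0.225 0.065]
scene red [230. 314.] 439 (array([ 694.8, -230.3]), array([48.9, 62.9]), 86.2) z [0.041 0.053 0.066]
  ridge [ 0.6969 -0.229   0.0621] -3.2 [0.224 0.063]
scene lidz [398. 275.] [ 346  218  108  102 7319] (array([636.9, 175.2]), array([240.2, 305.2]), 80.3) 0.1046
scene bar 237 (array([522.5, 192.5]), array([117.1,  57.8]), 79.9)
scene tray (array([ 625.4, -186.5]), array([179.7, 243.8]), 89.3)
floor (array([ 620.2, -191.8]), array([184.2, 254.7]), 89.7)
tablez 0.0016478698746913434
```

View pics/top_crop.png

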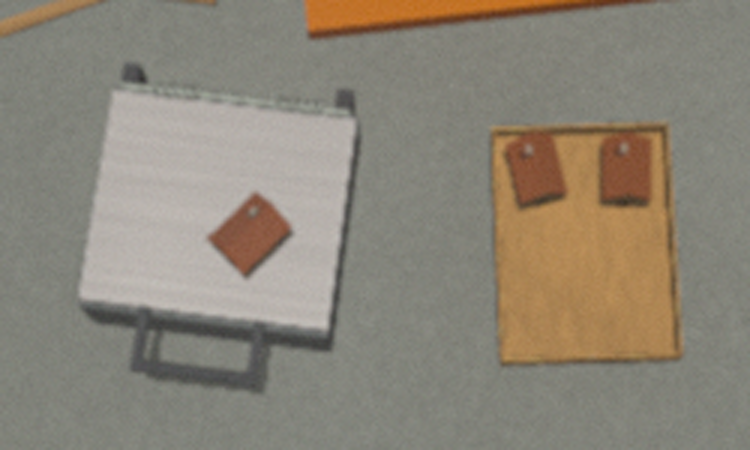

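View pics/scene_crop.png

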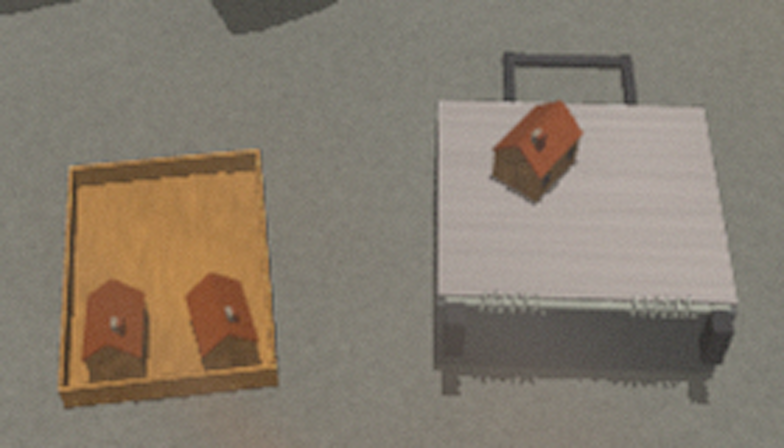

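```bash
cat >> h.py <<'E'
from scipy.spatial.transform import Rotation as Ro
def go(*wps):
    "world waypoints (x,y,z m, yaw deg) -> shift mm, turn in the tool axes now"
    o=ctrl.get_obs();R=Ro.from_euler('xyz',o['eef_rot'])
    print("t",o['time_s'].__round__(2),"pos",o['ee_pos'].round(4),"rpy",np.degrees(o['eef_rot']).round(2),"F",o['force'].round(1),"w",round(o['grip_width'],4),"gf",round(o['grip_force'],1))
    for x,y,z,a in wps:
        print((x,y,z,a),(R.inv().apply(np.array([x,y,z])-o['ee_pos'])*1000).round(1),(R.inv()*Ro.from_euler('xyz',[180,0,a],degrees=True)).as_rotvec().round(3))
E
python3 - <<'E'
from h import *
a=np.radians(-9.7);B=np.array([[np.cos(a),np.sin(a)],[-np.sin(a),np.cos(a)]])
for n in("top","scene"):
    p=cv2.imread(f"pics/{n}0.png");W=cloud(n,np.load(f"{n}0.npy"));V=p.max(2)
    x,y,z=W[...,0],W[...,1],W[...,2]
    lid=(x>.5)&(x<.8)&(y>0)&(y<.35)&(z>.096)&(z<.11)&(V>140)
    k,l,st,ce=cv2.connectedComponentsWithStats(lid.astype(np.uint8));m=l==1+st[1:,4].argmax()
    print(n,"lid",rect(W[m]))
    c=B@(W[m][:,:2].mean(0));q=(W[...,:2]@B.T)
    print(" box-axes ranges lid",np.percentile(q[m],[.5,99.5],axis=0).round(4).tolist())
    b=(q[...,1]-c[1]<.1)&(q[...,1]-c[1]>-.1)&(q[...,0]<c[0]-.12)&(q[...,0]>c[0]-.22)&(z>.08)&(z<.12)
    print(" bar",b.sum(),np.percentile(q[b],[2,98],axis=0).round(4).tolist(),np.median(z[b]))
    s=b&(q[...,0]<np.percentile(q[b][:,0],2)+.016);print(" front strip",s.sum(),q[s].mean(0).round(4),np.percentile(q[s][:,1],[2,98]).round(4),"world",W[s].mean(0).round(4))
go((.619,.141,.25,134.5),(.619,.141,.112,134.5))
E
```

```text
top lid (array([658.5, 175.6]), array([241.1, 220.5]), 80.3)
 box-axes ranges lid [[0.5109, 0.1646], [0.7256, 0.4026]]
 bar 283 [[0.4493, 0.2235], [0.4939, 0.3421]] 0.10575109194905208
 front strip 195 [0.4552 0.2829] [0.2242 0.3417] world [0.4963 0.2022 0.1056]
scene lid (array([658. , 172.1]), array([237.8, 222.6]), 80.9)
 box-axes ranges lid [[0.5123, 0.1616], [0.7281, 0.3979]]
 bar 359 [[0.4497, 0.2193], [0.5112, 0.3473]] 0.10557885098843389
 front strip 213 [0.4576 0.279 ] [0.2224 0.3366] world [0.4981 0.1979 0.1049]
t 0.1 pos [ 0.2115 -0.5075  0.205 ] rpy [-179.94   -0.     22.62] F [-0.7 -0.1 -0.3] w 0.094 gf 0.0
(0.619, 0.141, 0.25, 134.5) [ 625.6 -441.9  -44.6] [-1.000e-03 -1.000e-03 -1.953e+00]
(0.619, 0.141, 0.112, 134.5) [ 625.6 -441.8   93.4] [-1.000e-03 -1.000e-03 -1.953e+00]
```

Units first: shifts go in shares of 750 mm and turns go in shares of pi rad. So 450 mm / 750 = 0.6, 410 mm / 750 = 0.5467, -0.25 rad / 3.1416 = -0.0796.

Call:
arm_command(plan=[[[0, 0, -0.06, 0, 0, 0, -1], [0.0533, -0.0333, -0.08, 0, 0, -0.0318, -1], [0.1067, -0.0747, -0.08, 0, 0, -0.0796, -1], [0.1733, -0.1227, -0.08, 0, 0, -0.1273, -1], [0.2267, -0.16, -0.08, 0, 0, -0.1751, -1], [0.28, -0.1973, -0.08, 0, 0, -0.2228, -1], [0.3333, -0.236, -0.08, 0, 0, -0.2706, -1], [0.3867, -0.2733, -0.08, 0, 0, -0.3183, -1], [0.44, -0.3107, -0.08, 0, 0, -0.3661, -1], [0.4933, -0.348, -0.08, 0, 0, -0.4138, -1], [0.5467, -0.3867, -0.08, 0, 0, -0.4615, -1], [0.6, -0.424, -0.08, 0, 0, -0.5093, -1]]])

```text
time_s: 1.3
ee_pos: [0.5031, -0.0423, 0.2654]
eef_rot: [-3.141, -0.0, 2.001]
force: [0.1, -1.0, -0.2]
grip_width: 0.0939
grip_force: 0.0
```

```bash
python3 -c "
from h import *
go((.619,.141,.22,134.5),(.619,.141,.112,134.5))"
```

```text
t 1.3 pos [ 0.5031 -0.0423  0.2654] rpy [-179.99   -0.    114.66] F [ 0.1 -1.  -0.2] w 0.0939 gf 0.0
(0.619, 0.141, 0.22, 134.5) [118.3 181.9  45.3] [-0.    -0.    -0.346]
(0.619, 0.141, 0.112, 134.5) [118.3 181.9 153.3] [-0.    -0.    -0.346]
```

To row units: 181 mm / 750 = 0.2413, 118 mm / 750 = 0.1573, -0.346 rad / 3.1416 = -0.1101.

Call:
arm_command(plan=[[[0.0373, 0.056, 0, 0, 0, -0.0318, -1], [0.0747, 0.1147, 0.0133, 0, 0, -0.0637, -1], [0.112, 0.1733, 0.0267, 0, 0, -0.0955, -1], [0.1467, 0.2267, 0.04, 0, 0, -0.1101, -1], [0.1573, 0.2413, 0.06, 0, 0, -0.1101, -1], [0.1573, 0.2413, 0.06, 0, 0, -0.1101, -1], [0.1573, 0.2413, 0.06, 0, 0, -0.1101, -1]]])

```text
time_s: 2.0
ee_pos: [0.6186, 0.1373, 0.2201]
eef_rot: [-3.14, -0.001, 2.341]
force: [-0.2, 0.3, 0.0]
grip_width: 0.0937
grip_force: 0.0
```

```bash
python3 -c "
from h import *
go((.619,.141,.22,134.5),(.619,.141,.112,134.5))"
```

```text
t 2.0 pos [0.6186 0.1373 0.2201] rpy [-1.7994e+02 -3.0000e-02  1.3413e+02] F [-0.2  0.3  0. ] w 0.0937 gf 0.0
(0.619, 0.141, 0.22, 134.5) [2.4 2.8 0.1] [-0.001 -0.001 -0.006]
(0.619, 0.141, 0.112, 134.5) [  2.3   3.  108.1] [-0.001 -0.001 -0.006]
```

To row units: 107 mm / 750 = 0.1427, 105 mm / 750 = 0.14, -0.006 rad / 3.1416 = -0.0019.

Call:
arm_command(plan=[[[0.0027, 0.004, 0.04, 0, 0, -0.0019, -1], [0.0027, 0.004, 0.08, 0, 0, -0.0019, -1], [0.0027, 0.004, 0.1133, 0, 0, -0.0019, -1], [0.0027, 0.004, 0.1307, 0, 0, -0.0019, -1], [0.0027, 0.004, 0.14, 0, 0, -0.0019, -1], [0.0027, 0.004, 0.1427, 0, 0, -0.0019, -1], [0.0027, 0.004, 0.1427, 0, 0, -0.0019, 1], [0.0027, 0.004, 0.1427, 0, 0, -0.0019, 1], [0.0027, 0.004, 0.1427, 0, 0, -0.0019, 1], [0.0027, 0.004, 0.1427, 0, 0, -0.0019, 1], [0.0027, 0.004, 0.1427, 0, 0, -0.0019, 1], [0.0027, 0.004, 0.1427, 0, 0, -0.0019, 1]]], squeeze=12)

```text
time_s: 3.2
ee_pos: [0.6197, 0.1411, 0.1136]
eef_rot: [3.142, 0.0, 2.347]
force: [-0.5, -0.6, 0.1]
grip_width: 0.0495
grip_force: 0.0
```

```bash
python3 -c "
from h import *
go((.619,.141,.22,134.5))
p,d=cams.camera('scene');cv2.imwrite('pics/s1.png',cv2.resize(p[130:330,280:480],None,fx=2.5,fy=2.5))"
```

```text
t 3.2 pos [0.6197 0.1411 0.1136] rpy [180.     0.   134.46] F [-0.5 -0.6  0.1] w 0.0495 gf 0.0
(0.619, 0.141, 0.22, 134.5) [   0.4   -0.6 -106.4] [ 0.     0.    -0.001]
```

View pics/s1.png

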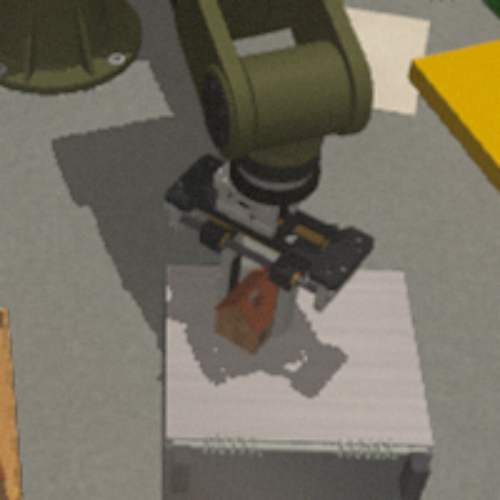

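The crop shows the fingers straddling the house, centred at about (247,310), not yet fully closed. I'll keep closing, then lift slowly.

To row units: -95 mm / 750 = -0.1267, -90 mm / 750 = -0.12.

Call:
arm_command(plan=[[[0, 0, 0, 0, 0, 0, 1], [0, 0, 0, 0, 0, 0, 1], [0, 0, 0, 0, 0, 0, 1], [0, 0, 0, 0, 0, 0, 1], [0, 0, -0.004, 0, 0, 0, 1], [0, 0, -0.0107, 0, 0, 0, 1], [0, 0, -0.024, 0, 0, 0, 1], [0, 0, -0.0467, 0, 0, 0, 1], [0, 0, -0.0733, 0, 0, 0, 1], [0, 0, -0.1, 0, 0, 0, 1], [0, 0, -0.12, 0, 0, 0, 1], [0, 0, -0.1267, 0, 0, 0, 1]]])

```text
time_s: 4.45
ee_pos: [0.6201, 0.1412, 0.2107]
eef_rot: [3.139, 0.002, 2.347]
force: [0.6, 0.0, -2.0]
grip_width: 0.0463
grip_force: 11.9
```

```bash
python3 -c "
from h import *
go((.575,-.185,.21,179),(.575,-.185,.02,179))"
```

```text
t 4.45 pos [0.6201 0.1412 0.2107] rpy [1.7987e+02 9.0000e-02 1.3446e+02] F [ 0.6  0.  -2. ] w 0.0463 gf 11.9
(0.575, -0.185, 0.21, 179) [-201.2 -260.7    0.4] [ 0.002  0.002 -0.777]
(0.575, -0.185, 0.02, 179) [-200.9 -261.1  190.4] [ 0.002  0.002 -0.777]
```

To row units: -261 mm / 750 = -0.348, -201 mm / 750 = -0.268, -0.777 rad / 3.1416 = -0.2473.

Call:
arm_command(plan=[[[-0.008, -0.0107, 0, 0, 0, -0.0064, 1], [-0.0293, -0.0373, 0, 0, 0, -0.0255, 1], [-0.0587, -0.076, 0, 0, 0, -0.0509, 1], [-0.088, -0.1147, 0, 0, 0, -0.0796, 1], [-0.1173, -0.1533, 0, 0, 0, -0.1082, 1], [-0.1467, -0.1907, 0, 0, 0, -0.1369, 1], [-0.176, -0.2293, 0, 0, 0, -0.1655, 1], [-0.2053, -0.2667, 0, 0, 0, -0.191, 1], [-0.232, -0.3013, 0, 0, 0, -0.2165, 1], [-0.2533, -0.3293, 0, 0, 0, -0.2355, 1], [-0.2653, -0.344, 0, 0, 0, -0.2473, 1], [-0.268, -0.348, 0, 0, 0, -0.2473, 1]]])

```text
time_s: 5.65
ee_pos: [0.5737, -0.1865, 0.2079]
eef_rot: [3.141, -0.001, 3.123]
force: [-0.2, 0.2, -1.2]
grip_width: 0.0463
grip_force: 11.9
```

To row units: 160 mm / 750 = 0.2133, 155 mm / 750 = 0.2067.

Call:
arm_command(plan=[[[0, 0, 0, 0, 0, 0, 1], [0, 0, 0.0133, 0, 0, 0, 1], [0, 0, 0.04, 0, 0, 0, 1], [0, 0, 0.0733, 0, 0, 0, 1], [0, 0, 0.1067, 0, 0, 0, 1], [0, 0, 0.14, 0, 0, 0, 1], [0, 0, 0.1733, 0, 0, 0, 1], [0, 0, 0.1973, 0, 0, 0, 1], [0, 0, 0.2067, 0, 0, 0, 1], [0, 0, 0.2133, 0, 0, 0, 1], [0, 0, 0.2133, 0, 0, 0, 1], [0, 0, 0.2133, 0, 0, 0, 1]]])

```text
time_s: 6.85
ee_pos: [0.5746, -0.1851, 0.0493]
eef_rot: [-3.141, 0.001, 3.124]
force: [-0.0, -0.4, -1.5]
grip_width: 0.0462
grip_force: 11.9
```

```bash
python3 -c "
from h import *
go((.575,-.185,.014,179))
p,d=cams.camera('scene');cv2.imwrite('pics/s2.png',cv2.resize(p[180:360,180:380],None,fx=3,fy=3))"
```

```text
t 6.85 pos [ 0.5746 -0.1851  0.0493] rpy [-1.7998e+02  7.0000e-02  1.7899e+02] F [-0.  -0.4 -1.5] w 0.0462 gf 11.9
(0.575, -0.185, 0.014, 179) [-0.3  0.2 35.3] [-0.     0.001 -0.   ]
```

View pics/s2.png

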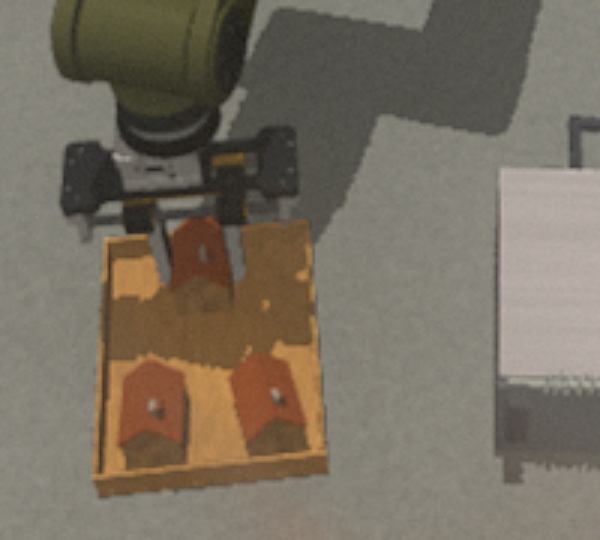

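The crop shows the house upright between the fingers at about (200,265), above the free half of the tray and well clear of the other two. I'll lower it gently.

To row units: 33 mm / 750 = 0.044, 32 mm / 750 = 0.0427.

Call:
arm_command(plan=[[[0, 0, 0.0107, 0, 0, 0, 1], [0, 0, 0.0213, 0, 0, 0, 1], [0, 0, 0.0307, 0, 0, 0, 1], [0, 0, 0.0373, 0, 0, 0, 1], [0, 0, 0.0413, 0, 0, 0, 1], [0, 0, 0.0427, 0, 0, 0, 1], [0, 0, 0.044, 0, 0, 0, 1], [0, 0, 0.044, 0, 0, 0, 1], [0, 0, 0.044, 0, 0, 0, 1]]])

```text
time_s: 7.8
ee_pos: [0.5743, -0.1852, 0.0157]
eef_rot: [-3.141, 0.0, 3.124]
force: [-0.7, 0.3, -1.3]
grip_width: 0.0456
grip_force: 11.9
```

To row units: 1 mm / 750 = 0.0013, 0.5 mm / 750 = 0.0007.

Call:
arm_command(plan=[[[0, 0, 0.0007, 0, 0, 0, 1], [0, 0, 0.0007, 0, 0, 0, 1], [0, 0, 0.0013, 0, 0, 0, 1], [0, 0, 0.0013, 0, 0, 0, 1]]])

```text
time_s: 8.2
ee_pos: [0.5743, -0.1852, 0.0146]
eef_rot: [-3.141, 0.0, 3.124]
force: [-0.4, -0.3, 1.1]
grip_width: 0.0466
grip_force: 11.9
```

To row units: 0.5 mm / 750 = 0.0007.

Call:
arm_command(plan=[[[0, 0, 0.0007, 0, 0, 0, 1], [0, 0, 0.0007, 0, 0, 0, 1], [0, 0, 0.0007, 0, 0, 0, 1]]])

```text
time_s: 8.5
ee_pos: [0.5743, -0.1852, 0.0146]
eef_rot: [-3.141, 0.0, 3.124]
force: [-3.2, 1.4, 6.0]
grip_width: 0.0456
grip_force: 11.9
```

Call:
arm_command(plan=[[[0, 0, 0, 0, 0, 0, 0.0], [0, 0, 0, 0, 0, 0, -0.4], [0, 0, 0, 0, 0, 0, -1], [0, 0, 0, 0, 0, 0, -1], [0, 0, 0, 0, 0, 0, -1], [0, 0, 0, 0, 0, 0, -1], [0, 0, 0, 0, 0, 0, -1], [0, 0, 0, 0, 0, 0, -1]]])

```text
time_s: 9.3
ee_pos: [0.5742, -0.1851, 0.0139]
eef_rot: [3.142, -0.0, 3.124]
force: [-0.6, -0.0, -0.6]
grip_width: 0.0936
grip_force: 0.0
```

To row units: -210 mm / 750 = -0.28, -205 mm / 750 = -0.2733.

Call:
arm_command(plan=[[[0, 0, -0.0107, 0, 0, 0, -1], [0, 0, -0.04, 0, 0, 0, -1], [0, 0, -0.08, 0, 0, 0, -1], [0, 0, -0.1333, 0, 0, 0, -1], [0, 0, -0.1867, 0, 0, 0, -1], [0, 0, -0.24, 0, 0, 0, -1], [0, 0, -0.2733, 0, 0, 0, -1], [0, 0, -0.28, 0, 0, 0, -1], [0, 0, -0.28, 0, 0, 0, -1]]])

```text
time_s: 10.2
ee_pos: [0.5742, -0.1851, 0.2244]
eef_rot: [-3.141, 0.001, 3.124]
force: [-0.3, -1.0, -0.7]
grip_width: 0.0939
grip_force: 0.0
```

```bash
python3 -c "
from h import *
go((.497,.200,.224,80.4))"
```

```text
t 10.2 pos [ 0.5742 -0.1851  0.2244] rpy [-1.7998e+02  5.0000e-02  1.7898e+02] F [-0.3 -1.  -0.7] w 0.0939 gf 0.0
(0.497, 0.2, 0.224, 80.4) [8.400e+01 3.837e+02 2.000e-01] [1.000e-03 1.000e-03 1.721e+00]
```

To row units: 383 mm / 750 = 0.5107, 370 mm / 750 = 0.4933, 1.69 rad / 3.1416 = 0.5379.

Call:
arm_command(plan=[[[0.004, 0.02, 0, 0, 0, 0.0223, -1], [0.0133, 0.06, 0, 0, 0, 0.0668, -1], [0.024, 0.1067, 0, 0, 0, 0.1114, -1], [0.0347, 0.1533, 0, 0, 0, 0.1592, -1], [0.0453, 0.2, 0, 0, 0, 0.2069, -1], [0.056, 0.2533, 0, 0, 0, 0.2546, -1], [0.0667, 0.3067, 0, 0, 0, 0.3024, -1], [0.0787, 0.36, 0, 0, 0, 0.3501, -1], [0.0893, 0.4133, 0, 0, 0, 0.3979, -1], [0.1, 0.46, 0, 0, 0, 0.4456, -1], [0.108, 0.4933, 0, 0, 0, 0.4934, -1], [0.112, 0.5107, 0, 0, 0, 0.5379, -1]]])

```text
time_s: 11.4
ee_pos: [0.4957, 0.2011, 0.2221]
eef_rot: [-3.139, 0.001, 1.44]
force: [0.3, -0.7, 0.3]
grip_width: 0.0937
grip_force: 0.0
```

To row units: 0.031 rad / 3.1416 = 0.0099.

Call:
arm_command(plan=[[[0, 0, 0, 0, 0, 0.0099, -1], [0, 0, 0, 0, 0, 0.0099, -1], [0, 0, 0, 0, 0, 0.0099, -1]]])

```text
time_s: 11.7
ee_pos: [0.4967, 0.199, 0.2228]
eef_rot: [-3.14, 0.001, 1.414]
force: [-0.1, 0.2, 1.1]
grip_width: 0.0939
grip_force: 0.0
```

```bash
python3 -c "
from h import *
go((.497,.200,.081,80.4))
p,d=cams.camera('scene');W=cloud('scene',d)
cv2.imwrite('pics/s3.png',p)
H,S,V=cv2.split(cv2.cvtColor(p,cv2.COLOR_BGR2HSV))
x,y,z=W[...,0],W[...,1],W[...,2]
red=((H<12)|(H>172))&(S>110)&(z>.02)&(z<.09)&(x>.4)&(x<.75)&(y<-.05)&(y>-.3)
k,l,st,ce=cv2.connectedComponentsWithStats(red.astype(np.uint8))
for j in range(1,k):
  if st[j,4]>40: print(rect(W[l==j]),np.percentile(W[l==j][:,2],[2,98]))
"
```

```text
t 11.7 pos [0.4967 0.199  0.2228] rpy [-1.7991e+02  5.0000e-02  8.1040e+01] F [-0.1  0.2  1.1] w 0.0939 gf 0.0
(0.497, 0.2, 0.081, 80.4) [  1.2   0.4 141.8] [-0.002  0.001  0.011]
(array([ 574.3, -186. ]), array([48.9, 67.2]), 88.4) [0.04104395 0.0671978 ]
(array([ 698.3, -140.7]), array([63.5, 47.4]), 10.3) [0.04118252 0.0663217 ]
(array([ 694.5, -230.1]), array([49.5, 65.1]), 87.4) [0.04046809 0.06631211]
```

View pics/s3.png

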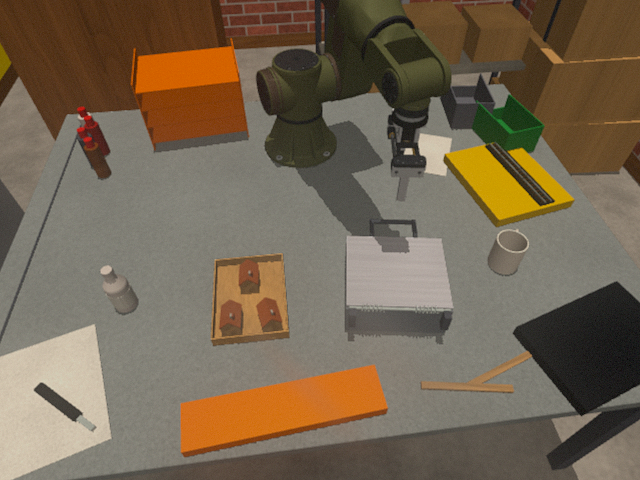

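The house stands upright in the tray at about (248,275); the gripper is above the bar (392,225), with the lid empty. Fully open, the fingers would reach the lid's edge, so I'll go down half open.

To row units: 80 mm / 750 = 0.1067, 75 mm / 750 = 0.1, 0.011 rad / 3.1416 = 0.0035.

Call:
arm_command(plan=[[[0.0013, 0, 0.0267, 0, 0, 0.0035, -0.05], [0.0013, 0, 0.06, 0, 0, 0.0035, -0.05], [0.0013, 0, 0.0867, 0, 0, 0.0035, -0.05], [0.0013, 0, 0.1, 0, 0, 0.0035, -0.05], [0.0013, 0, 0.1067, 0, 0, 0.0035, -0.05], [0.0013, 0, 0.1067, 0, 0, 0.0035, -0.05], [0.0013, 0, 0.1067, 0, 0, 0.0035, -0.05], [0.0013, 0, 0.1067, 0, 0, 0.0035, -0.05]]])

```text
time_s: 12.55
ee_pos: [0.4975, 0.2004, 0.1448]
eef_rot: [3.14, -0.001, 1.402]
force: [-0.0, -0.2, -0.3]
grip_width: 0.0493
grip_force: 0.0
```

```bash
python3 -c "
from h import *
go((.497,.200,.081,80.4))
"
```

```text
t 12.55 pos [0.4975 0.2004 0.1448] rpy [ 1.7993e+02 -4.0000e-02  8.0350e+01] F [-0.  -0.2 -0.3] w 0.0493 gf 0.0
(0.497, 0.2, 0.081, 80.4) [-0.5 -0.5 63.8] [ 0.001 -0.001 -0.001]
```

To row units: 63 mm / 750 = 0.084, 60 mm / 750 = 0.08.

Call:
arm_command(plan=[[[0, 0, 0.02, 0, 0, 0, -0.05], [0, 0, 0.0467, 0, 0, 0, -0.05], [0, 0, 0.0667, 0, 0, 0, -0.05], [0, 0, 0.08, 0, 0, 0, -0.05], [0, 0, 0.084, 0, 0, 0, -0.05], [0, 0, 0.084, 0, 0, 0, -0.05]]], squeeze=15)

```text
time_s: 13.15
ee_pos: [0.4973, 0.2003, 0.0812]
eef_rot: [3.141, -0.0, 1.402]
force: [-0.2, -0.2, 0.6]
grip_width: 0.0495
grip_force: 0.0
```

Call:
arm_command(plan=[[[0, 0, 0, 0, 0, 0, 0.4], [0, 0, 0, 0, 0, 0, 0.6], [0, 0, 0, 0, 0, 0, 1], [0, 0, 0, 0, 0, 0, 1], [0, 0, 0, 0, 0, 0, 1], [0, 0, 0, 0, 0, 0, 1], [0, 0, 0, 0, 0, 0, 1], [0, 0, 0, 0, 0, 0, 1]]])

```text
time_s: 13.95
ee_pos: [0.4959, 0.2005, 0.0807]
eef_rot: [-3.139, 0.001, 1.402]
force: [-8.3, 1.5, 3.8]
grip_width: 0.0114
grip_force: 15.0
```

```bash
python3 -c "
from h import *
go((.497,.200,.081,80.4))
"
```

```text
t 13.95 pos [0.4959 0.2005 0.0807] rpy [-1.7982e+02  4.0000e-02  8.0350e+01] F [-8.3  1.5  3.8] w 0.0114 gf 15.0
(0.497, 0.2, 0.081, 80.4) [-0.3  1.2 -0.3] [-0.003  0.001 -0.001]
```

Call:
arm_command(plan=[[[0, -0.0019, -0.0027, 0, 0, 0, 1], [0, -0.0013, -0.0107, 0, 0, 0, 1], [0, -0.0012, -0.0213, 0, 0, 0, 1], [0, -0.0004, -0.032, 0, 0, 0, 1], [0, 0.0007, -0.0427, 0, 0, 0, 1], [0, 0.0021, -0.0533, 0, 0, 0, 1], [0, 0.004, -0.064, 0, 0, 0, 1], [0, 0.006, -0.0747, 0, 0, 0, 1], [0, 0.0084, -0.0853, 0, 0, 0, 1], [0, 0.0112, -0.096, 0, 0, 0, 1], [0, 0.0143, -0.1067, 0, 0, 0, 1], [0, 0.0143, -0.1067, 0, 0, 0, 1]]], squeeze=20)

```text
time_s: 15.15
ee_pos: [0.5077, 0.1984, 0.1622]
eef_rot: [-3.141, 0.0, 1.402]
force: [-7.1, -1.6, -0.1]
grip_width: 0.0108
grip_force: 20.0
```

```bash
cat >> h.py <<'E'
def lid():
    "angle now from the grasp point about the hinge; shifts (tool y,z mm) to wanted angles, tool vertical with y along the box's x"
    o=ctrl.get_obs();R=Ro.from_euler('xyz',o['eef_rot']).as_matrix();g=o['ee_pos']-.019*R[:,2]
    b=np.array([.4959,.2005,.100]);ux=np.array([np.cos(np.radians(-9.65)),np.sin(np.radians(-9.65)),0])
    h=b+.27*ux;v=h-g;r=v@ux;e=-v[2];print("t",round(o['time_s'],2),"angle",np.arctan2(e,r).round(4),"radius",np.hypot(r,e).round(4),"side",(v-r*ux)[:2].round(4),"F",o['force'].round(1),"w",round(o['grip_width'],4),"gf",round(o['grip_force'],1),"rpy",np.degrees(o['eef_rot']).round(2))
    return h,ux,r,e
def lidgo(angs):
    h,ux,r,e=lid()
    for a in angs: print(round(a,3),round(1000*(r-.27*np.cos(a)),1),round(-1000*(.27*np.sin(a)-e),1))
E
python3 -c "
from h import *
lidgo(np.arange(.33,.67,.03))
"
```

```text
t 15.15 angle 0.3049 radius 0.2705 side [0.     0.0001] F [-7.1 -1.6 -0.1] w 0.0108 gf 20.0 rpy [-179.98    0.     80.34]
0.33 2.6 -6.3
0.36 5.3 -13.9
0.39 8.3 -21.5
0.42 11.5 -28.9
0.45 14.9 -36.2
0.48 18.5 -43.5
0.51 22.4 -50.6
0.54 26.4 -57.6
0.57 30.7 -64.5
0.6 35.2 -71.3
0.63 39.8 -77.9
0.66 44.7 -84.3
```

To row units: -71.3 mm / 750 = -0.0951, -64.5 mm / 750 = -0.086.

Call:
arm_command(plan=[[[0, -0.0013, 0, 0, 0, 0, 1], [0, 0.0021, -0.008, 0, 0, 0, 1], [0, 0.0057, -0.0187, 0, 0, 0, 1], [0, 0.0097, -0.0287, 0, 0, 0, 1], [0, 0.014, -0.0387, 0, 0, 0, 1], [0, 0.0185, -0.048, 0, 0, 0, 1], [0, 0.0233, -0.058, 0, 0, 0, 1], [0, 0.0285, -0.0673, 0, 0, 0, 1], [0, 0.0339, -0.0767, 0, 0, 0, 1], [0, 0.0396, -0.086, 0, 0, 0, 1], [0, 0.0456, -0.0951, 0, 0, 0, 1], [0, 0.0456, -0.0951, 0, 0, 0, 1]]])

```text
time_s: 16.35
ee_pos: [0.5411, 0.1929, 0.2346]
eef_rot: [-3.141, -0.001, 1.402]
force: [-16.1, -1.5, 8.2]
grip_width: 0.0116
grip_force: 20.0
```

```bash
python3 -c "
from h import *
lidgo([.63,.66,.69,.71,.73,.75,.77,.79,.81,.82])
p,d=cams.camera('scene');W=cloud('scene',d);cv2.imwrite('pics/s4.png',p[100:400,250:550])
"
```

```text
t 16.35 angle 0.6007 radius 0.2717 side [-0.     -0.0001] F [-16.1  -1.5   8.2] w 0.0116 gf 20.0 rpy [-1.7996e+02 -4.0000e-02  8.0350e+01]
0.63 6.0 -5.5
0.66 10.9 -11.9
0.69 15.9 -18.3
0.71 19.4 -22.4
0.73 23.0 -26.5
0.75 26.6 -30.4
0.77 30.3 -34.4
0.79 34.1 -38.2
0.81 38.0 -42.0
0.82 40.0 -43.8
```

View pics/s4.png

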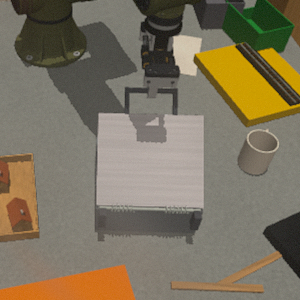

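The crop shows the lid tilted up, its bar held at about (150,92) and clear of the gripper body. I'll check the angle against the lid's plane in depth.

```bash
cat >> h.py <<'E'
def plane():
    ux=np.array([np.cos(np.radians(-9.65)),np.sin(np.radians(-9.65)),0]);uy=np.array([-ux[1],ux[0],0])
    for n in("scene","top"):
        p,d=cams.camera(n);W=cloud(n,d);V=p.max(2);S=cv2.cvtColor(p,cv2.COLOR_BGR2HSV)[...,1]
        X=W@ux;Y=W@uy;Z=W[...,2]
        m=(X>.5)&(X<.72)&(abs(Y-.281)<.115)&(Z>.115)&(Z<.31)&(S<60)&(d>0)&(V>90)
        q=np.c_[X[m],Z[m]]
        for _ in range(5):
            c=np.polyfit(q[:,0],q[:,1],1);r=q[:,1]-np.polyval(c,q[:,0]);q=q[abs(r)<max(.006,1.5*r.std())]
        print(n,len(q),"angle",np.arctan(-c[0]).round(4),"rms",r.std().round(4),"x where z=.1:",((.1-c[1])/c[0]).round(4))
E
python3 -c "
from h import *
plane()"
```

```text
scene 8732 angle 0.588 rms 0.0021 x where z=.1: 0.733
top 2537 angle 0.5836 rms 0.0028 x where z=.1: 0.7337
```

To row units: -1.5 mm / 750 = -0.002, -1 mm / 750 = -0.0013.

Call:
arm_command(plan=[[[0, -0.0007, 0, 0, 0, 0, 1], [0, -0.0013, 0, 0, 0, 0, 1], [0, -0.002, 0, 0, 0, 0, 1], [0, -0.002, 0, 0, 0, 0, 1], [0, -0.002, 0, 0, 0, 0, 1]]])

```text
time_s: 17.0
ee_pos: [0.5398, 0.1931, 0.2329]
eef_rot: [-3.141, -0.0, 1.402]
force: [-6.2, -1.0, 2.6]
grip_width: 0.0115
grip_force: 20.0
```

```bash
python3 -c "
from h import *
lid();plane()"
```

```text
t 17.0 angle 0.5928 radius 0.2718 side [-0. -0.] F [-6.2 -1.   2.6] w 0.0115 gf 20.0 rpy [-1.7999e+02 -2.0000e-02  8.0350e+01]
scene 8728 angle 0.5819 rms 0.0021 x where z=.1: 0.7331
top 2558 angle 0.5789 rms 0.0029 x where z=.1: 0.7338
```

```bash
sed -i 's/\.019\*R/.015*R/' h.py; python3 -c "
from h import *
lidgo([.6,.62,.64,.66,.68,.70,.72,.74,.76,.78,.80])"
```

```text
t 17.1 angle 0.5805 radius 0.2696 side [-0.     -0.0001] F [-6.  -0.9  1.5] w 0.0114 gf 20.0 rpy [-1.7999e+02 -2.0000e-02  8.0350e+01]
0.6 2.6 -4.6
0.62 5.7 -9.0
0.64 8.9 -13.4
0.66 12.1 -17.7
0.68 15.5 -21.9
0.7 18.9 -26.1
0.72 22.5 -30.2
0.74 26.1 -34.2
0.76 29.7 -38.2
0.78 33.5 -42.0
0.8 37.3 -45.8
```

Call:
arm_command(plan=[[[0, 0.0024, -0.0061, 0, 0, 0, 1], [0, 0.0065, -0.012, 0, 0, 0, 1], [0, 0.0108, -0.0179, 0, 0, 0, 1], [0, 0.0151, -0.0236, 0, 0, 0, 1], [0, 0.0196, -0.0292, 0, 0, 0, 1], [0, 0.0241, -0.0348, 0, 0, 0, 1], [0, 0.0289, -0.0403, 0, 0, 0, 1], [0, 0.0337, -0.0456, 0, 0, 0, 1], [0, 0.0385, -0.0509, 0, 0, 0, 1], [0, 0.0436, -0.056, 0, 0, 0, 1], [0, 0.0487, -0.0611, 0, 0, 0, 1], [0, 0.0487, -0.0611, 0, 0, 0, 1]]])

```text
time_s: 18.3
ee_pos: [0.5763, 0.1869, 0.2787]
eef_rot: [3.141, -0.0, 1.402]
force: [-0.2, 1.4, -0.3]
grip_width: 0.0114
grip_force: 20.0
```

```bash
python3 -c "
from h import *
lidgo([.82,.84,.86,.88,.9,.92,.93]);plane()"
```

```text
t 18.3 angle 0.7991 radius 0.2703 side [-0.     -0.0001] F [-0.2  1.4 -0.3] w 0.0114 gf 20.0 rpy [ 1.7997e+02 -3.0000e-02  8.0340e+01]
0.82 4.3 -3.7
0.84 8.3 -7.3
0.86 12.3 -10.9
0.88 16.5 -14.4
0.9 20.7 -17.8
0.92 24.9 -21.1
0.93 27.1 -22.7
scene 9262 angle 0.7977 rms 0.0024 x where z=.1: 0.7308
top 1444 angle 0.7933 rms 0.0026 x where z=.1: 0.7316
```

Force is near zero and the angle agrees with the cameras. Now past balance to 0.93.

To row units: 26.8 mm / 750 = 0.0357, -22.7 mm / 750 = -0.0303.

Call:
arm_command(plan=[[[0, 0.0057, -0.0049, 0, 0, 0, 1], [0, 0.0109, -0.0097, 0, 0, 0, 1], [0, 0.0163, -0.0145, 0, 0, 0, 1], [0, 0.0217, -0.0192, 0, 0, 0, 1], [0, 0.0273, -0.0237, 0, 0, 0, 1], [0, 0.0329, -0.0281, 0, 0, 0, 1], [0, 0.0357, -0.0303, 0, 0, 0, 1], [0, 0.0357, -0.0303, 0, 0, 0, 1], [0, 0.0357, -0.0303, 0, 0, 0, 1]]])

```text
time_s: 19.3
ee_pos: [0.6026, 0.1825, 0.3014]
eef_rot: [3.141, -0.001, 1.402]
force: [-3.6, 2.9, 5.5]
grip_width: 0.0112
grip_force: 20.0
```

```bash
python3 -c "
from h import *
lidgo([.91,.89,.87,.85,.83,.81,.79,.77]);plane()"
```

```text
t 19.3 angle 0.9288 radius 0.2702 side [-0.     -0.0001] F [-3.6  2.9  5.5] w 0.0112 gf 20.0 rpy [ 1.7997e+02 -3.0000e-02  8.0350e+01]
0.91 -3.9 3.3
0.89 -8.1 6.6
0.87 -12.3 10.0
0.85 -16.4 13.6
0.83 -20.4 17.2
0.81 -24.4 20.9
0.79 -28.2 24.6
0.77 -32.0 28.5
scene 9212 angle 0.927 rms 0.0025 x where z=.1: 0.7301
top 927 angle 0.9265 rms 0.0025 x where z=.1: 0.7305
```

Call:
arm_command(plan=[[[0, -0.0029, 0.0021, 0, 0, 0, 1], [0, -0.0083, 0.0064, 0, 0, 0, 1], [0, -0.0139, 0.0108, 0, 0, 0, 1], [0, -0.0195, 0.0155, 0, 0, 0, 1], [0, -0.0248, 0.0203, 0, 0, 0, 1], [0, -0.0301, 0.0251, 0, 0, 0, 1], [0, -0.0353, 0.03, 0, 0, 0, 1], [0, -0.0404, 0.0352, 0, 0, 0, 1], [0, -0.0429, 0.0377, 0, 0, 0, 1], [0, -0.0429, 0.0377, 0, 0, 0, 1], [0, -0.0429, 0.0377, 0, 0, 0, 1], [0, -0.0429, 0.0377, 0, 0, 0, 1]]])

```text
time_s: 20.6
ee_pos: [0.5708, 0.1877, 0.2724]
eef_rot: [3.141, -0.0, 1.402]
force: [-0.5, 1.8, 1.6]
grip_width: 0.0114
grip_force: 20.0
```

Call:
arm_command(plan=[[[0, 0, 0, 0, 0, 0, 1], [0, 0, 0, 0, 0, 0, 1], [0, 0, 0, 0, 0, 0, 1], [0, 0, 0, 0, 0, 0, 1], [0, 0, 0, 0, 0, 0, 1]]])

```text
time_s: 21.1
ee_pos: [0.5707, 0.1877, 0.2724]
eef_rot: [3.142, 0.0, 1.402]
force: [0.5, 2.2, -0.3]
grip_width: 0.0113
grip_force: 20.0
```

```bash
python3 -c "
from h import *
lid();plane()
print(ctrl.get_obs()['joint_vel'].round(4))
p,d=cams.camera('scene');cv2.imwrite('pics/s5.png',p)"
```

```text
t 21.1 angle 0.7676 radius 0.2698 side [0.     0.0001] F [ 0.5  2.2 -0.3] w 0.0113 gf 20.0 rpy [180.     0.    80.34]
scene 9223 angle 0.7671 rms 0.0023 x where z=.1: 0.7313
top 1596 angle 0.7666 rms 0.0027 x where z=.1: 0.7315
[-0.0013  0.0017 -0.0001 -0.0006 -0.0007 -0.0003]
```

View pics/s5.png

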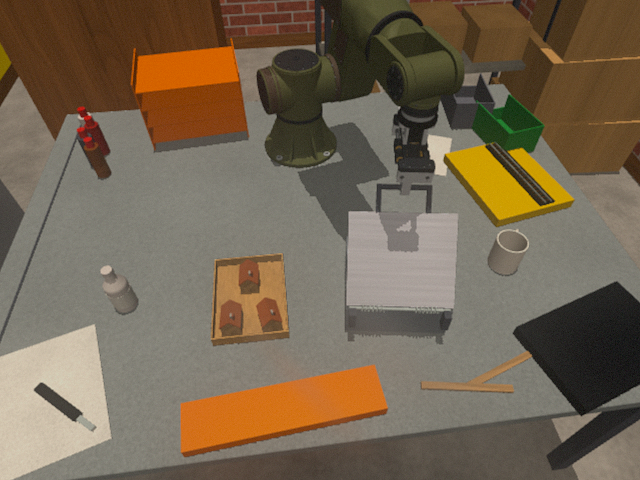

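The lid is held still at 0.767 rad, 4.8° below balance (bar at about (405,190)). The house stands in the tray (248,275), and the mug, bottle and other houses are undisturbed.

```bash
python3 -c "
from station import ctrl
print(ctrl.hand_in())"
```

```text
the job is handed in; nothing more can be done
None
```

Job handed in: the house stands upright in the free half of the tray, and the lid was raised to 0.93 rad, brought back, and is held still at about 0.77 rad, roughly 5° below its balance point.

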